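# Shift the feed gearbox up one step and start it

## Task

With a fingertip, rub the wide knurled selector dial on top of the gearbox clockwise (seen from above) until it clicks out of the one-stud place into the next place, so that its pointer line rests at the two-stud mark, not past it. Only then press the flat start button all the way down and let it come back up. Do not press the mushroom-headed stop button, and leave the loose things on the bench where they are: nothing is to be picked up.

Things in the scene. Friction and masses are not known exactly. Their poses are not given: they have to be found in the camera images.
- dial_top (a point): Centre of the flat top of the dial, on its upright axis, 102 mm above the bench. Dial: dark steel disc 100 mm across, 30 mm thick, lighter fine knurl on the rim, too wide to grip. A pale pointer line 36 x 6 mm runs from near the centre to the rim; x points along it and turns with the dial, z is up. Top and rim are dry: a fingertip pressed on with 8 to 12 N drags it round; 4 N slips.
- gearbox: Teal gearbox housing under the dial, 220 (x) x 200 (y) x 70 mm high, with 250 x 160 x 8 mm foot flanges and a shaft stub that stands 44 mm out at -y. Fixed to the bench. Origin at the centre of its underside, straight below the dial's axis; its x axis points from there to the two-stud mark.
- dial (a joint): Angle of the dial in rad, growing clockwise seen from above. Click places: 0 (one-stud mark, the start), 0.70 (two studs), 1.40 (three studs); stops at -0.15 and 1.55. A click cam resists with up to about 0.11 N m on leaving a place, half-way (0.35, 1.05) it lets go and pulls the dial on to the next. Let go between 0.4 and 1.0 it settles at 0.70.
- mark1 (a point): On the gearbox's top face (70 mm above the bench), the one-stud mark: one small raised pale stud 10 mm across, 62 mm from the dial's axis, where the pointer is at the start. The gearbox does not move; point axes are those of the housing.
- mark2 (a point): The innermost of the two studs of the two-stud mark, where the pointer must end; the studs stand in a radial row at 62 and 73 mm from the dial's axis, 0.70 rad clockwise of mark1. The three-stud mark (62, 73, 84 mm) lies a further 0.70 rad clockwise.
- start_top (a point): Centre of the top of the start button, 64 mm above the bench when up: a flat black round cap 36 mm across that stands 12 mm proud of the pale collar of its grey box (64 x 64 x 48 mm, fixed to the bench). z is up.
- start_button (a joint): Travel of the start button in m: 0 up, 0.005 fully down; sprung, 2.5 N to begin and 5 N fully down, comes back by itself.
- stop_top (a point): Centre of the top of the stop button, 81 mm above the bench: a black mushroom head 42 mm across on a narrower stem, on an equal grey box. The two boxes may stand in either place.
- stop_button (a joint): Travel of the stop button in m: 0 up, 0.005 fully down, same spring. It must stay up.
- socket: Loose steel tube socket, 30 mm across, 38 mm high, upright; origin at its underside. Bystander.
- bolt: Loose dark steel hexagon bolt, 27 mm head, 50 mm high, standing on its head; origin at its underside. Bystander.
- screwdriver: Loose screwdriver, 200 mm long, lying on the bench; origin under its middle. Bystander.
- wrench: Loose steel spanner, 180 mm long, lying on the bench; origin under its middle. Bystander.
- bottle: Loose water bottle, 66 mm across, 200 mm high, upright; origin at its underside. Bystander.
- tin: Loose tin, 80 mm across, 90 mm high, upright; origin at its underside. Bystander.

How it is judged:
By the outcome, as a careful person would: the job done as asked, in the order asked, and still so for the second after the job is handed in, with the robot touching nothing.
It also fails if it takes over 56 s, if anything falls off the work surface, if the arm or the gripper's body presses on something with over 40 N, if the wrist force passes 120 N, or if a joint passes its speed limit or range.

## Robot

A 6-joint arm with a two-finger parallel gripper is mounted at the origin on the work surface. World frame = base frame: x ahead of the robot, y to its left, z up, the work surface at z = 0. Lengths are in m, angles in degrees, forces in N, time in s.
With the tool pointing down it reaches from about 0.375 to 0.975 m from the base axis. Payload 3.8 kg.
Tool frame: the origin (TCP) lies at the very end of the fingers, on their centre line; the grasp point (between the pads) lies 19 mm behind it; z points along the fingers, y is the direction in which the jaws open and shut (so a half turn about z gives the same grasp; the last joint's range is limited). The gripper opens to 85 mm and grips with 20 to 120 N. Pads are 22 mm wide; open, the fingers measure 114 mm over their backs; the gripper's body (76 mm by 85 mm) begins 54 mm behind the grasp point. The pads swing forward as they close: fully open they stand 13 mm farther back than shut.
Start: joints at [63.203, 15.12, 91.902, -0, 72.978, -2.114], TCP at [0.282, 0.613, 0.231] pointing down, gripper open.
Joint ranges: [-150.88, 150.88], [-54.13, 125.18], [17.81, 147.31], [-75.09, 255.09], [0, 152.58], [-146.25, 146.25]. Speed limits (degrees/s): [147.25, 147.25, 180, 180, 180, 180].

## Interface

Orientations are given as [roll, pitch, yaw] about the fixed x, y, z axes, in that order (R = Rz(yaw) Ry(pitch) Rx(roll)).
In Python, from cell import ctrl gives the robot as it stands.
- The arm moves only by the shell command python3 -m handwheel 'ROWS' [FORCE]. ROWS is JSON, a list of rows, each an object of numbers: "dx", "dy", "dz": the shift along the tool's x, y, z in mm; "wx", "wy", "wz": the turn, a rotation vector about the tool's x, y, z in rad; "claw": the opening, from -1 (shut) to 1 (fully open). A call has 1 to 10 rows; each row shifts and turns the commanded pose from where the row before left it, along the tool's axes as they then stand; what a row does not reach is not made up. A row lasts 1/8 s, in which the tool goes at most 62.5 mm and 10.7 degrees, less where a joint would pass 70% of its speed; a pose out of reach is approached as far as the arm can. A call with a gripper value outside its range is refused whole. The fingers move at their own pace and stop on an object; FORCE is the grip in N (left out, the last holds). Time passes only in rows, so rows that do not move let the fingers close. It gives the time, the measured TCP pose, the force and the opening at its end, in the units of the state.
- ctrl.read_state(): the state, without advancing time (a new reading comes with each control period).
- ctrl.camera(name): name is "scene" or "top" or "wrist"; returns the picture (384x512x3 uint8, blue, green, red); there is no depth.
- ctrl.camera_info(name): a dict with "K" (3x3 intrinsics, pixels), "world_to_cam" (4x4, takes a point from world to camera coordinates); the wrist camera has in their place "T_tool_cam" (4x4, takes a point from camera to tool coordinates, whose origin is the TCP and whose axes are the flange's). Camera axes: x right, y down, z forward; pixel columns grow to the right and rows downward; lengths in m; the calibration is good to about 2 mm. A picture is of the moment at which its call begins: read the wrist's pose just before it. camera_info takes no time and is no camera call.
- ctrl.job_done(): hands the job in, once; it reports no verdict.
The state is a dict: "t": time; "joints": joint angles; "joint_velocities": joint speeds; "joint_efforts": joint torques, N m; "tool_pos": TCP position; "ee_rot": TCP orientation; "wrist_force": force on the tool from outside, world axes, zero at the start; "torque": the same for the moment, N m; "gripper_width": opening from 0.0 (shut) to 1.0 (fully open).
Only numpy, scipy, OpenCV 4.12 (cv2) and the standard library are available. Lean on these libraries where they do the work, as an engineer would, in place of code of your own. Each camera call takes 0.05 s, during which the arm holds its last target. There are 200 camera calls.

## Working session

There is one attempt and no reset: what is moved stays moved. The work goes in short steps, Python scripts to look and compute and a shell command to move; the robot and the scene stay as the last step left them, time stands still between calls to the robot, and variables do not carry over. Pictures are saved under pics/ and viewed, about 8 in all and at most 12, crops included, and the job is handed in when it is done.

```bash
mkdir -p pics; ls
python3 - <<'E'
from cell import ctrl
import cv2,numpy as np
np.set_printoptions(precision=4,suppress=True)
s=ctrl.read_state();print(s['t'],s['tool_pos'],s['ee_rot'],s['wrist_force'],s['gripper_width'])
for n in("top","scene"):
    im=ctrl.camera(n);cv2.imwrite(f"pics/{n}0.png",im)
    print(n,ctrl.camera_info(n))
print(ctrl.camera_info("wrist"))
E
```

```text
pics
0.0 [0.2816 0.6127 0.23  ] [-179.8728   -0.0045  155.3141] [ 0.4244 -0.3428  0.3923] 0.9975020292044511
top {'K': array([[376.2561,   0.    , 253.2958],
       [  0.    , 376.2561, 193.0847],
       [  0.    ,   0.    ,   1.    ]]), 'world_to_cam': array([[-0.0201, -0.9998, -0.0087,  0.0137],
       [-0.9917,  0.0211, -0.1271,  0.5894],
       [ 0.1272,  0.0061, -0.9919,  1.0908],
       [ 0.    ,  0.    ,  0.    ,  1.    ]])}
scene {'K': array([[395.6836,   0.    , 249.6701],
       [  0.    , 395.6836, 192.2171],
       [  0.    ,   0.    ,   1.    ]]), 'world_to_cam': array([[ 0.7812,  0.6243, -0.0015, -0.4392],
       [ 0.3342, -0.4203, -0.8436, -0.1166],
       [-0.5273,  0.6585, -0.537 ,  1.434 ],
       [ 0.    ,  0.    ,  0.    ,  1.    ]])}
{'K': array([[318.1719,   0.    , 251.392 ],
       [  0.    , 318.1719, 192.6527],
       [  0.    ,   0.    ,   1.    ]]), 'T_tool_cam': array([[ 0.001 , -0.9659, -0.2591,  0.0652],
       [ 1.    ,  0.0008,  0.0006,  0.0005],
       [-0.0003, -0.2591,  0.9659, -0.1432],
       [ 0.    ,  0.    ,  0.    ,  1.    ]])}
```

View pics/top0.png

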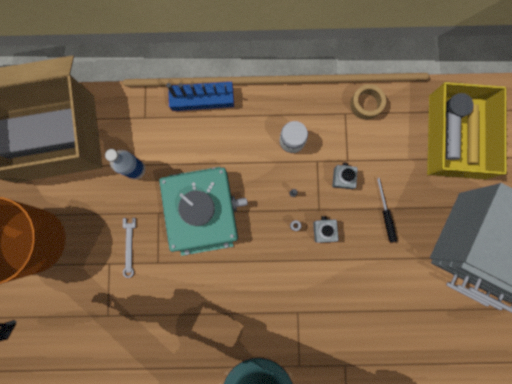

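View pics/scene0.png

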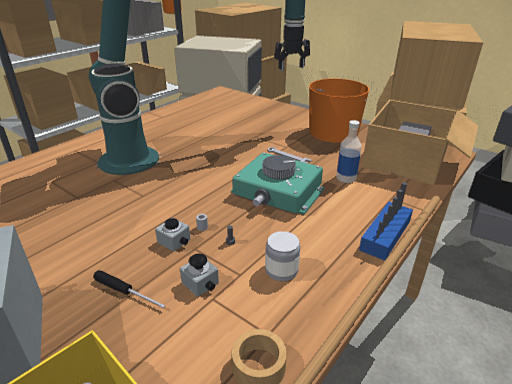

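The top view shows the gearbox with its dial at about (196,208), and two button boxes at (327,230) and (345,176). The scene view shows the same boxes at (172,232) and (200,272). I'll enlarge these areas and measure them.

```bash
cat > h.py <<'E'
import numpy as np,cv2
from cell import ctrl
from scipy.spatial.transform import Rotation as R
np.set_printoptions(precision=4,suppress=True)
def cam(n,st=None):
    i=ctrl.camera_info(n)
    if n=="wrist":
        T=np.eye(4);T[:3,:3]=R.from_euler('xyz',st['ee_rot'],degrees=True).as_matrix();T[:3,3]=st['tool_pos']
        return i['K'],T@i['T_tool_cam']
    return i['K'],np.linalg.inv(i['world_to_cam'])
def plane(K,C,uv,z):
    d=C[:3,:3]@np.linalg.solve(K,[uv[0],uv[1],1]);o=C[:3,3]
    return o+d*(z-o[2])/d[2]
def proj(K,C,p):
    q=np.linalg.inv(C)@np.append(p,1);q=K@q[:3];return q[:2]/q[2]
E
python3 - <<'E'
from h import *
t=cv2.imread('pics/top0.png');s=cv2.imread('pics/scene0.png')
a=cv2.resize(t[158:260,150:252],(400,400),interpolation=cv2.INTER_CUBIC)
b=cv2.resize(t[155:255,300:400],(400,400),interpolation=cv2.INTER_CUBIC)
c=cv2.resize(s[205:305,140:240],(400,400),interpolation=cv2.INTER_CUBIC)
cv2.imwrite('pics/crop.png',cv2.resize(np.hstack([a,b]),(800,400)))
cv2.imwrite('pics/crop2.png',c)
K,C=cam('top');Ks,Cs=cam('scene')
hsv=cv2.cvtColor(t,cv2.COLOR_BGR2HSV);g=t.max(2)
def blobs(m,lo,hi,x0,y0,x1,y1,z):
    n,l,st,ce=cv2.connectedComponentsWithStats(m[y0:y1,x0:x1].astype(np.uint8))
    for i in range(1,n):
        if lo<st[i,4]<hi:
            u=ce[i]+[x0,y0];p=plane(K,C,u,z);print(st[i],u,p,'scene',proj(Ks,Cs,p))
print('dial');blobs((g<110)&(hsv[...,1]<90),300,3000,165,175,230,245,.102)
print('btn');blobs(g<60,20,400,300,155,400,255,.064)
E
```

```text
dial
[ 14  15  37  36 983] [197.2696 208.1923] [0.5418 0.1597 0.102 ] scene [277.2796 162.9432]
btn
[ 42  14  14  12 123] [348.2927 174.3821] [ 0.6357 -0.2791  0.064 ] scene [197.1533 263.741 ]
[ 83  55  14  32 256] [389.6836 225.7461] [ 0.4828 -0.3905  0.064 ] scene [113.3629 261.2343]
[22 71 11 10 84] [327.25   230.3929] [ 0.4731 -0.2099  0.064 ] scene [171.1776 221.8442]
```

View pics/crop.png

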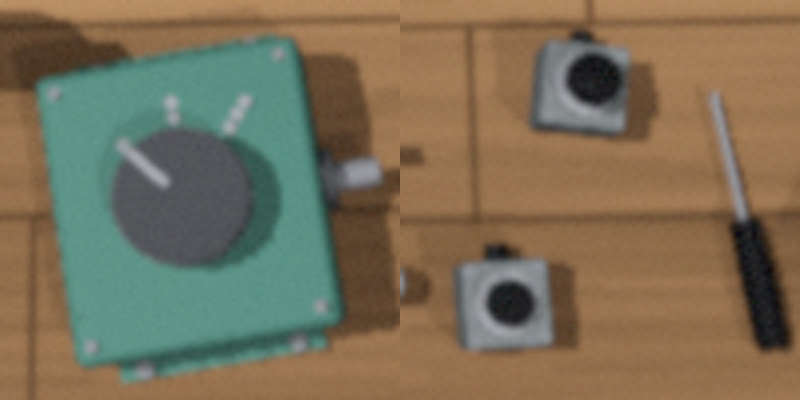

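View pics/crop2.png

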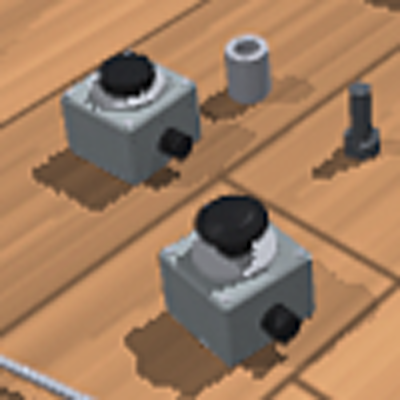

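The start button is the box nearer the robot, at about (0.473, -0.210). The stop button, with the mushroom head, is the far one at about (0.636, -0.279). The dial axis is at about (0.5415, 0.161) and the pointer is at about 48° in world axes. I'm moving over the dial with the fingers shut.

```bash
python3 -m handwheel '[{"dx":-17,"dy":-36,"dz":-20,"claw":-1},{"dx":-17,"dy":-36,"dz":-20,"claw":-1},{"dx":-17,"dy":-36,"dz":-20,"claw":-1},{"dx":-17,"dy":-36,"dz":-10,"claw":-1},{"dx":-17,"dy":-36,"dz":0,"claw":-1}]' 40
python3 -m handwheel '[{"dx":-46,"dy":-18,"claw":-1},{"dx":-46,"dy":-18,"claw":-1},{"dx":-46,"dy":-18,"claw":-1},{"dx":-46,"dy":-18,"claw":-1},{"dx":-46,"dy":-18,"dz":20,"claw":-1},{"dx":-46,"dy":-18,"dz":20,"claw":-1},{"dx":-46,"dy":-18,"dz":20,"claw":-1},{"dx":-46,"dy":-18,"dz":20,"claw":-1},{"claw":-1},{"claw":-1}]'
python3 - <<'E'
from h import *
s=ctrl.read_state();im=ctrl.camera('wrist');cv2.imwrite('pics/w1.png',im)
print(s['t'],s['tool_pos'],s['ee_rot'],s['wrist_force'])
K,C=cam('wrist',s)
print('expected dial px',proj(K,C,[.5415,.161,.102]))
E
```

```text
0.1 [0.2816 0.6127 0.2301] [-179.8826   -0.0068  155.3119] [0.2631 0.4066 0.2156]
expected dial px [  4.0256 521.7513]validation failed for argument at $[0]...
validation failed for argument at $[0]...
```

View pics/w1.png

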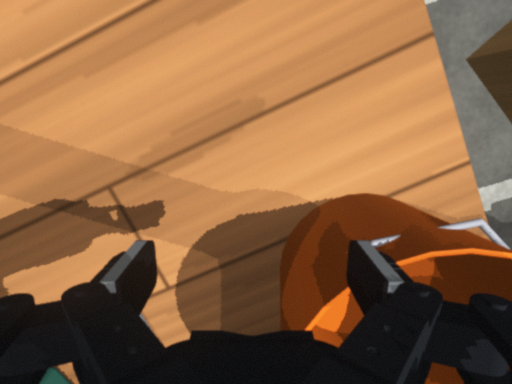

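The wrist view shows the orange bin close to the right finger at about (400,280), so I'll lift first. Both move calls were refused, so nothing has moved. I'll try again with every field written out.

```bash
python3 -m handwheel '[{"dx":0,"dy":0,"dz":-40,"wx":0,"wy":0,"wz":0,"claw":-1}]' 40; python3 -m handwheel --help | head -40
```

```text
t: 0.28
tool_pos: [0.2805, 0.6107, 0.2661]
ee_rot: [-179.4, -0.0, 155.3]
wrist_force: [0.1, 0.4, 0.0]
gripper_width: 0.817invalid input: not JSON, or not a number
```

All the fields are required. Carrying on.

```bash
python3 -m handwheel '[{"dx":-17,"dy":-36,"dz":-20,"wx":0,"wy":0,"wz":0,"claw":-1},{"dx":-17,"dy":-36,"dz":-20,"wx":0,"wy":0,"wz":0,"claw":-1},{"dx":-17,"dy":-36,"dz":-10,"wx":0,"wy":0,"wz":0,"claw":-1},{"dx":-17,"dy":-36,"dz":0,"wx":0,"wy":0,"wz":0,"claw":-1},{"dx":-17,"dy":-36,"dz":0,"wx":0,"wy":0,"wz":0,"claw":-1}]' 40
python3 -m handwheel '[{"dx":-46,"dy":-18,"dz":0,"wx":0,"wy":0,"wz":0,"claw":-1},{"dx":-46,"dy":-18,"dz":0,"wx":0,"wy":0,"wz":0,"claw":-1},{"dx":-46,"dy":-18,"dz":0,"wx":0,"wy":0,"wz":0,"claw":-1},{"dx":-46,"dy":-18,"dz":0,"wx":0,"wy":0,"wz":0,"claw":-1},{"dx":-46,"dy":-18,"dz":20,"wx":0,"wy":0,"wz":0,"claw":-1},{"dx":-46,"dy":-18,"dz":20,"wx":0,"wy":0,"wz":0,"claw":-1},{"dx":-46,"dy":-18,"dz":20,"wx":0,"wy":0,"wz":0,"claw":-1},{"dx":-46,"dy":-18,"dz":20,"wx":0,"wy":0,"wz":0,"claw":-1},{"dx":0,"dy":0,"dz":0,"wx":0,"wy":0,"wz":0,"claw":-1}]'
python3 - <<'E'
from h import *
s=ctrl.read_state();im=ctrl.camera('wrist');cv2.imwrite('pics/w2.png',im)
print(s['t'],s['tool_pos'],s['ee_rot'],s['wrist_force'],s['joints'])
K,C=cam('wrist',s)
print('expected dial px',proj(K,C,[.5415,.161,.102]))
E
```

```text
t: 0.9
tool_pos: [0.2838, 0.4129, 0.3212]
ee_rot: [-180.0, 0.0, 155.3]
wrist_force: [-0.2, -0.6, -0.2]
gripper_width: 0.002
t: 2.02
tool_pos: [0.5584, 0.1269, 0.2383]
ee_rot: [-179.8, -0.2, 155.1]
wrist_force: [-0.4, -0.1, 0.3]
gripper_width: -0.004
2.025 [0.5584 0.1269 0.2383] [-179.81     -0.1943  155.084 ] [-0.4362 -0.0835  0.34  ] [ 10.3426   4.0021 104.021   -0.0451  72.2453 -54.7279]
expected dial px [278.2973 149.8144]
```

View pics/w2.png

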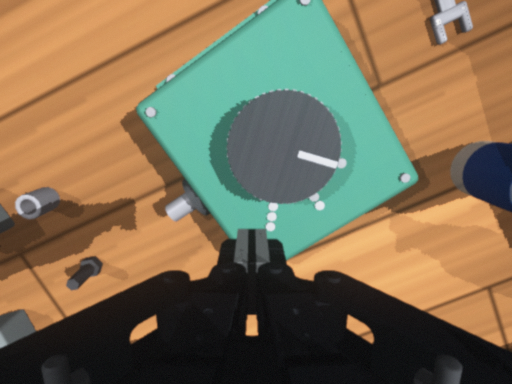

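The wrist view shows the dial with its centre at about (284,146). The pointer is aimed at the one-stud mark (342,163), the two studs are at (314,198)–(320,206), and the three studs are at (272,207)–(270,227). I'll measure these more exactly.

```bash
cat >> h.py <<'E'
def dial(im,K,C,guess):
    u=proj(K,C,guess);hsv=cv2.cvtColor(im,cv2.COLOR_BGR2HSV)
    m=((hsv[...,1]<70)&(hsv[...,2]<125)).astype(np.uint8)
    yy,xx=np.mgrid[:m.shape[0],:m.shape[1]];m[np.hypot(xx-u[0],yy-u[1])>85]=0
    m=cv2.morphologyEx(m,cv2.MORPH_OPEN,np.ones((7,7)))
    c=max(cv2.findContours(m,0,2)[0],key=cv2.contourArea)
    h=cv2.convexHull(c)
    P=np.array([plane(K,C,p[0],.102)[:2] for p in h],np.float32)
    (cx,cy),r=cv2.minEnclosingCircle(P);print('dial',cx,cy,'r',r)
    d=np.array([cx,cy])
    br=((hsv[...,1]<90)&(hsv[...,2]>150)).astype(np.uint8)
    n,l,st,ce=cv2.connectedComponentsWithStats(br)
    for i in range(1,n):
        if st[i,4]<8 or st[i,4]>900: continue
        p=plane(K,C,ce[i],.072)[:2]-d;q=plane(K,C,ce[i],.102)[:2]-d
        f=lambda v:(round(np.hypot(*v)*1000,1),round(np.degrees(np.arctan2(v[1],v[0])),1))
        if np.hypot(*p)<.095: print(ce[i],st[i,4],'as stud',f(p),'as pointer',f(q))
    return d
E
python3 - <<'E'
from h import *
i=ctrl.camera_info('wrist')
s={'tool_pos':[0.5584,0.1269,0.2383],'ee_rot':[-179.81,-.1943,155.084]}
K,C=cam('wrist',s);d=dial(cv2.imread('pics/w2.png'),K,C,[.5415,.161,.102])
print(proj(K,C,s['tool_pos']))
E
```

```text
dial 0.5423706769943237 0.16485010087490082 r 0.0502239353954792
[279.125  89.125] 8 as stud (np.float64(51.6), np.float64(157.2)) as pointer (np.float64(50.1), np.float64(160.1))
[286.2  88.7] 10 as stud (np.float64(52.1), np.float64(150.0)) as pointer (np.float64(50.2), np.float64(153.3))
[294.2222  89.4444] 9 as stud (np.float64(52.7), np.float64(141.9)) as pointer (np.float64(50.3), np.float64(145.6))
[271.   90.5] 8 as stud (np.float64(51.2), np.float64(165.7)) as pointer (np.float64(50.0), np.float64(167.9))
[301.8889  91.3333] 9 as stud (np.float64(53.2), np.float64(133.9)) as pointer (np.float64(50.3), np.float64(138.0))
[309.2  94.2] 10 as stud (np.float64(53.8), np.float64(126.1)) as pointer (np.float64(50.4), np.float64(130.5))
[256.3  96.2] 10 as stud (np.float64(50.8), np.float64(-177.9)) as pointer (np.float64(50.0), np.float64(-177.0))
[315.75   97.875] 8 as stud (np.float64(54.5), np.float64(118.6)) as pointer (np.float64(50.5), np.float64(123.2))
[321.4444 102.3333] 9 as stud (np.float64(55.0), np.float64(111.5)) as pointer (np.float64(50.4), np.float64(116.2))
[322.5704 159.9742] 426 as stud (np.float64(44.6), np.float64(46.1)) as pointer (np.float64(36.8), np.float64(49.6))
[317.1494 201.7529] 174 as stud (np.float64(69.3), np.float64(9.5)) as pointer (np.float64(58.4), np.float64(9.2))
[271.2691 216.4545] 275 as stud (np.float64(73.3), np.float64(-30.5)) as pointer (np.float64(63.3), np.float64(-33.1))
[250.1823 245.7343]
```

The dial is at (0.5424, 0.1648). Its radius of 50.2 mm, mark2 at 9.5° and mark3 at -30.5° all agree with the given sizes. I'm descending onto the top at r≈36 mm, world angle -60°.

```bash
python3 -m handwheel '[{"dx":1,"dy":7,"dz":30,"wx":0,"wy":0,"wz":0,"claw":-1},{"dx":0,"dy":0,"dz":30,"wx":0,"wy":0,"wz":0,"claw":-1},{"dx":0,"dy":0,"dz":30,"wx":0,"wy":0,"wz":0,"claw":-1},{"dx":0,"dy":0,"dz":30,"wx":0,"wy":0,"wz":0,"claw":-1},{"dx":0,"dy":0,"dz":0,"wx":0,"wy":0,"wz":0,"claw":-1},{"dx":0,"dy":0,"dz":0,"wx":0,"wy":0,"wz":0,"claw":-1}]'
for i in 1 2 3; do :; done
python3 -m handwheel '[{"dx":0,"dy":0,"dz":6,"wx":0,"wy":0,"wz":0,"claw":-1},{"dx":0,"dy":0,"dz":5,"wx":0,"wy":0,"wz":0,"claw":-1},{"dx":0,"dy":0,"dz":0,"wx":0,"wy":0,"wz":0,"claw":-1}]'
python3 -m handwheel '[{"dx":0,"dy":0,"dz":3,"wx":0,"wy":0,"wz":0,"claw":-1},{"dx":0,"dy":0,"dz":0,"wx":0,"wy":0,"wz":0,"claw":-1}]'
```

```text
t: 2.82
tool_pos: [0.5608, 0.1375, 0.1229]
ee_rot: [179.9, 0.1, 155.4]
wrist_force: [-0.3, 0.3, 0.4]
gripper_width: 0.001
t: 3.2
tool_pos: [0.5599, 0.1364, 0.1101]
ee_rot: [-180.0, -0.0, 155.3]
wrist_force: [0.1, -0.7, -0.1]
gripper_width: 0.0
t: 3.45
tool_pos: [0.56, 0.1364, 0.107]
ee_rot: [-180.0, -0.0, 155.3]
wrist_force: [-0.3, 0.2, 0.3]
gripper_width: -0.001
```

```bash
python3 -m handwheel '[{"dx":-2.5,"dy":-1.7,"dz":3,"wx":0,"wy":0,"wz":0,"claw":-1},{"dx":0,"dy":0,"dz":0,"wx":0,"wy":0,"wz":0,"claw":-1}]'
python3 -m handwheel '[{"dx":0,"dy":0,"dz":1.5,"wx":0,"wy":0,"wz":0,"claw":-1},{"dx":0,"dy":0,"dz":0,"wx":0,"wy":0,"wz":0,"claw":-1}]'
```

```text
t: 3.7
tool_pos: [0.5617, 0.1337, 0.104]
ee_rot: [-180.0, -0.0, 155.3]
wrist_force: [0.4, -0.3, -0.1]
gripper_width: 0.002
t: 3.95
tool_pos: [0.5616, 0.1339, 0.1026]
ee_rot: [-180.0, -0.0, 155.3]
wrist_force: [-0.3, 0.7, 0.5]
gripper_width: 0.0
```

```bash
python3 -m handwheel '[{"dx":0,"dy":0,"dz":1,"wx":0,"wy":0,"wz":0,"claw":-1},{"dx":0,"dy":0,"dz":0,"wx":0,"wy":0,"wz":0,"claw":-1}]'
python3 -m handwheel '[{"dx":0,"dy":0,"dz":0.6,"wx":0,"wy":0,"wz":0,"claw":-1},{"dx":0,"dy":0,"dz":0,"wx":0,"wy":0,"wz":0,"claw":-1}]'
```

```text
t: 4.2
tool_pos: [0.562, 0.1341, 0.1021]
ee_rot: [180.0, 0.0, 155.3]
wrist_force: [-0.0, -0.4, 0.9]
gripper_width: 0.002
t: 4.45
tool_pos: [0.5623, 0.1342, 0.1021]
ee_rot: [180.0, 0.1, 155.3]
wrist_force: [-1.1, 0.0, 6.7]
gripper_width: -0.004
```

```bash
python3 -m handwheel '[{"dx":0,"dy":0,"dz":0.4,"wx":0,"wy":0,"wz":0,"claw":-1},{"dx":0,"dy":0,"dz":0,"wx":0,"wy":0,"wz":0,"claw":-1}]'
python3 -m handwheel '[{"dx":1.83,"dy":-2.63,"dz":0,"wx":0,"wy":0,"wz":0.087,"claw":-1},{"dx":1.83,"dy":-2.63,"dz":0,"wx":0,"wy":0,"wz":0.087,"claw":-1},{"dx":0,"dy":0,"dz":0,"wx":0,"wy":0,"wz":0,"claw":-1}]'
```

```text
t: 4.7
tool_pos: [0.5624, 0.1343, 0.102]
ee_rot: [179.9, 0.1, 155.3]
wrist_force: [-1.6, 0.3, 6.4]
gripper_width: 0.0
t: 5.08
tool_pos: [0.5577, 0.1314, 0.1021]
ee_rot: [179.8, 0.1, 145.4]
wrist_force: [1.5, 1.1, 5.1]
gripper_width: 0.0
```

```bash
python3 -m handwheel '[{"dx":0,"dy":0,"dz":0.7,"wx":0,"wy":0,"wz":0,"claw":-1},{"dx":0,"dy":0,"dz":0,"wx":0,"wy":0,"wz":0,"claw":-1}]'
python3 -m handwheel '[{"dx":1.83,"dy":-2.63,"dz":0,"wx":0,"wy":0,"wz":0.087,"claw":-1},{"dx":0,"dy":0,"dz":0,"wx":0,"wy":0,"wz":0,"claw":-1}]'
python3 - <<'E'
from h import *
s=ctrl.read_state();im=ctrl.camera('wrist')
print(s['t'],s['tool_pos'],s['wrist_force'])
K,C=cam('wrist',s);cv2.imwrite('pics/w3.png',im)
print(proj(K,C,[.5424,.1648,.102]))
E
```

```text
t: 5.32
tool_pos: [0.558, 0.1315, 0.102]
ee_rot: [179.8, 0.2, 145.5]
wrist_force: [1.7, 2.0, 8.5]
gripper_width: -0.004
t: 5.58
tool_pos: [0.5554, 0.1304, 0.102]
ee_rot: [179.8, 0.2, 140.4]
wrist_force: [1.7, 1.5, 8.1]
gripper_width: 0.002
5.575 [0.5554 0.1304 0.102 ] [1.6834 1.5229 8.0785]
[289.6984 182.2534]
```

View pics/w3.png

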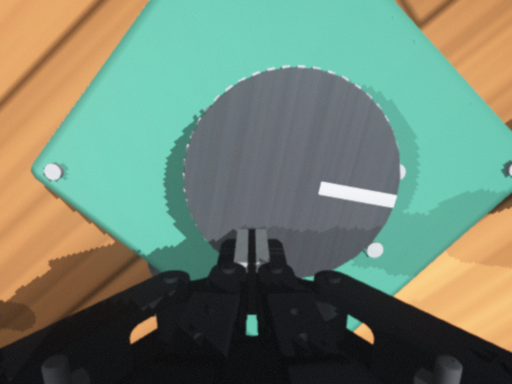

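The dial is turning. The pointer tip at (395,201) has moved clockwise of the one-stud mark, which shows at (402,172). I'll add a pointer-angle reading that uses the known axis.

```bash
cat >> h.py <<'E'
D=np.array([.5424,.1648])
def pointer():
    s=ctrl.read_state();im=ctrl.camera('wrist');K,C=cam('wrist',s)
    return pang(im,K,C)+(s['t'],s['wrist_force'])
def pang(im,K,C):
    hsv=cv2.cvtColor(im,cv2.COLOR_BGR2HSV)
    m=((hsv[...,1]<90)&(hsv[...,2]>150)).astype(np.uint8)
    poly=np.array([proj(K,C,[*(D+.047*np.array([np.cos(a),np.sin(a)])),.102]) for a in np.linspace(0,6.28,60)]).astype(np.int32)
    k=cv2.fillPoly(np.zeros_like(m),[poly],1)
    # keep clear of the finger: only the half turn from 90 to -50 deg
    y,x=np.nonzero(m&k)
    P=np.array([plane(K,C,(a,b),.102)[:2]-D for a,b in zip(x,y)])
    a=np.degrees(np.arctan2(P[:,1],P[:,0]));P=P[(a>-45)&(a<90)&(np.hypot(*P.T)>.012)]
    q=P.mean(0);a=np.degrees(np.arctan2(q[1],q[0]))
    return len(P),np.hypot(*q)*1000,a,'joint',np.radians(49.5-a)
E
python3 - <<'E'
from h import *
print(pointer())
E
python3 -m handwheel '[{"dx":1.83,"dy":-2.63,"dz":0,"wx":0,"wy":0,"wz":0.087,"claw":-1},{"dx":1.83,"dy":-2.63,"dz":0,"wx":0,"wy":0,"wz":0.087,"claw":-1},{"dx":0,"dy":0,"dz":0,"wx":0,"wy":0,"wz":0,"claw":-1}]'
python3 - <<'E'
from h import *
print(pointer())
E
```

```text
(1009, np.float64(30.202962456030455), np.float64(40.1370667767884), 'joint', np.float64(0.16341401238940756), 5.625, array([1.9504, 1.1794, 6.8733]))
t: 6.05
tool_pos: [0.5488, 0.1286, 0.102]
ee_rot: [179.8, 0.1, 130.5]
wrist_force: [1.1, 1.2, 7.9]
gripper_width: -0.0
(995, np.float64(30.14829998729257), np.float64(30.930214164149383), 'joint', np.float64(0.32410390422580054), 6.05, array([1.1387, 1.2139, 7.9349]))
```

It follows the finger one to one. Three more steps take it to about 0.58, then I'll lift and let the cam finish.

```bash
python3 -m handwheel '[{"dx":1.83,"dy":-2.63,"dz":0,"wx":0,"wy":0,"wz":0.087,"claw":-1},{"dx":1.83,"dy":-2.63,"dz":0,"wx":0,"wy":0,"wz":0.087,"claw":-1},{"dx":1.83,"dy":-2.63,"dz":0,"wx":0,"wy":0,"wz":0.087,"claw":-1},{"dx":0,"dy":0,"dz":0,"wx":0,"wy":0,"wz":0,"claw":-1}]'
python3 - <<'E'
from h import *
print(pointer())
E
```

```text
t: 6.6
tool_pos: [0.5384, 0.1283, 0.102]
ee_rot: [179.9, 0.1, 115.5]
wrist_force: [-1.7, -0.3, 11.2]
gripper_width: -0.0
(936, np.float64(30.29457780162381), np.float64(15.095444175156711), 'joint', np.float64(0.6004727768297089), 6.6, array([-1.7433, -0.3437, 11.2048]))
```

```bash
python3 -m handwheel '[{"dx":0,"dy":0,"dz":-10,"wx":0,"wy":0,"wz":0,"claw":-1},{"dx":0,"dy":0,"dz":-40,"wx":0,"wy":0,"wz":0,"claw":-1},{"dx":0,"dy":0,"dz":-40,"wx":0,"wy":0,"wz":0,"claw":-1},{"dx":0,"dy":0,"dz":0,"wx":0,"wy":0,"wz":0,"claw":-1},{"dx":0,"dy":0,"dz":0,"wx":0,"wy":0,"wz":0,"claw":-1}]'
python3 - <<'E'
from h import *
s=ctrl.read_state();im=ctrl.camera('wrist');K,C=cam('wrist',s);cv2.imwrite('pics/w4.png',im)
print(pang(im,K,C),s['tool_pos'],s['ee_rot'])
y=np.radians(s['ee_rot'][2]);d=np.array([.473,-.21])-s['tool_pos'][:2]
print('tool d',d@[np.cos(y),np.sin(y)],d@[np.sin(y),-np.cos(y)])
E
```

```text
t: 7.28
tool_pos: [0.5365, 0.1281, 0.1893]
ee_rot: [-179.9, -0.0, 115.5]
wrist_force: [-0.4, -0.3, -0.8]
gripper_width: -0.002
(405, np.float64(29.988471593630194), np.float64(9.837961923060838), 'joint', np.float64(0.6922331524939485)) [0.5365 0.1281 0.1893] [-179.9082   -0.0205  115.4776]
tool d -0.2779046070472938 -0.2027708544648447
```

View pics/w4.png

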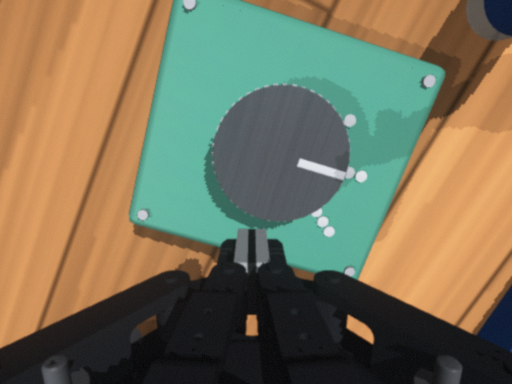

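The dial has settled at 0.69 and the pointer at (345,178) is in line with the two-stud row (350,172)–(361,177). Next I go over to the start button.

```bash
python3 -m handwheel '[{"dx":-40,"dy":-29,"dz":0,"wx":0,"wy":0,"wz":0,"claw":-1},{"dx":-40,"dy":-29,"dz":0,"wx":0,"wy":0,"wz":0,"claw":-1},{"dx":-40,"dy":-29,"dz":0,"wx":0,"wy":0,"wz":0,"claw":-1},{"dx":-40,"dy":-29,"dz":0,"wx":0,"wy":0,"wz":0,"claw":-1},{"dx":-40,"dy":-29,"dz":0,"wx":0,"wy":0,"wz":0,"claw":-1},{"dx":-40,"dy":-29,"dz":0,"wx":0,"wy":0,"wz":0,"claw":-1},{"dx":-38,"dy":-29,"dz":0,"wx":0,"wy":0,"wz":0,"claw":-1},{"dx":0,"dy":0,"dz":0,"wx":0,"wy":0,"wz":0,"claw":-1},{"dx":0,"dy":0,"dz":0,"wx":0,"wy":0,"wz":0,"claw":-1}]'
python3 - <<'E'
from h import *
s=ctrl.read_state();im=ctrl.camera('wrist');K,C=cam('wrist',s);cv2.imwrite('pics/w5.png',im)
print(s['tool_pos'],s['ee_rot'],proj(K,C,[.473,-.21,.064]))
g=im.max(2)
m=(g<60).astype(np.uint8)
n,l,st,ce=cv2.connectedComponentsWithStats(m)
y=np.radians(s['ee_rot'][2])
for i in range(1,n):
    if 100<st[i,4]<20000:
        p=plane(K,C,ce[i],.064);d=p[:2]-s['tool_pos'][:2]
        print(st[i],ce[i],p,'diam',2*np.sqrt(st[i,4]/np.pi)/318.17*(C[2,3]-.064)*.97,'tool d',d@[np.cos(y),np.sin(y)],d@[np.sin(y),-np.cos(y)])
E
```

```text
t: 8.45
tool_pos: [0.4724, -0.2093, 0.1885]
ee_rot: [-179.9, -0.2, 115.4]
wrist_force: [-0.4, -0.4, 0.4]
gripper_width: -0.004
[ 0.4724 -0.2093  0.1885] [-179.9142   -0.1645  115.3936] [251.1178 187.146 ]
[388 138  25  17 276] [399.6775 146.2138] [ 0.5702 -0.1246  0.064 ] diam 0.015308076253930278 tool d 0.034602515496604334 0.12469600168342629
[ 232  166   38   40 1186] [250.4587 185.6349] [ 0.4719 -0.209   0.064 ] diam 0.0317328018886864 tool d 0.0004732116869404343 -0.0003516940941867154
[282 184  14  17 145] [288.8897 192.5724] [ 0.5048 -0.2003  0.064 ] diam 0.011095581735315893 tool d -0.005698714110342345 0.03311180849405831
```

View pics/w5.png

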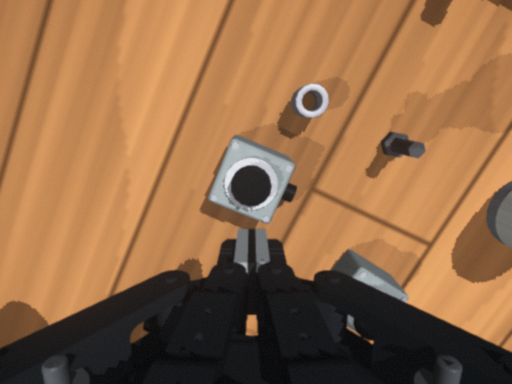

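The flat cap at (250,186) is directly below the TCP to within 1 mm, with the stop box well away at (370,280). I'm going down.

```bash
python3 -m handwheel '[{"dx":0,"dy":0,"dz":40,"wx":0,"wy":0,"wz":0,"claw":-1},{"dx":0,"dy":0,"dz":40,"wx":0,"wy":0,"wz":0,"claw":-1},{"dx":0,"dy":0,"dz":30,"wx":0,"wy":0,"wz":0,"claw":-1},{"dx":0,"dy":0,"dz":7,"wx":0,"wy":0,"wz":0,"claw":-1},{"dx":0,"dy":0,"dz":0,"wx":0,"wy":0,"wz":0,"claw":-1},{"dx":0,"dy":0,"dz":0,"wx":0,"wy":0,"wz":0,"claw":-1}]'
python3 -m handwheel '[{"dx":0,"dy":0,"dz":2,"wx":0,"wy":0,"wz":0,"claw":-1},{"dx":0,"dy":0,"dz":2,"wx":0,"wy":0,"wz":0,"claw":-1},{"dx":0,"dy":0,"dz":2,"wx":0,"wy":0,"wz":0,"claw":-1},{"dx":0,"dy":0,"dz":2,"wx":0,"wy":0,"wz":0,"claw":-1},{"dx":0,"dy":0,"dz":0,"wx":0,"wy":0,"wz":0,"claw":-1}]'
```

```text
t: 9.25
tool_pos: [0.4748, -0.2102, 0.0747]
ee_rot: [179.9, 0.1, 115.5]
wrist_force: [0.1, 0.0, -0.8]
gripper_width: 0.002
t: 9.88
tool_pos: [0.4731, -0.2099, 0.0648]
ee_rot: [-180.0, -0.0, 115.4]
wrist_force: [0.3, -0.5, -1.0]
gripper_width: 0.002
```

```bash
python3 -m handwheel '[{"dx":0,"dy":0,"dz":2,"wx":0,"wy":0,"wz":0,"claw":-1},{"dx":0,"dy":0,"dz":2,"wx":0,"wy":0,"wz":0,"claw":-1},{"dx":0,"dy":0,"dz":1.5,"wx":0,"wy":0,"wz":0,"claw":-1},{"dx":0,"dy":0,"dz":0,"wx":0,"wy":0,"wz":0,"claw":-1}]'
python3 -m handwheel '[{"dx":0,"dy":0,"dz":1,"wx":0,"wy":0,"wz":0,"claw":-1},{"dx":0,"dy":0,"dz":0,"wx":0,"wy":0,"wz":0,"claw":-1}]'
```

```text
t: 10.38
tool_pos: [0.4735, -0.2101, 0.0598]
ee_rot: [180.0, 0.0, 115.4]
wrist_force: [-0.6, 0.2, 3.4]
gripper_width: 0.001
t: 10.62
tool_pos: [0.4735, -0.2101, 0.059]
ee_rot: [180.0, 0.0, 115.4]
wrist_force: [-2.3, 1.0, 6.9]
gripper_width: -0.001
```

Height 59.0 mm is full travel and the force is already 6.9 N. I'll press a little more so it is firmly on the stop, then lift away.

```bash
python3 -m handwheel '[{"dx":0,"dy":0,"dz":0.8,"wx":0,"wy":0,"wz":0,"claw":-1},{"dx":0,"dy":0,"dz":0,"wx":0,"wy":0,"wz":0,"claw":-1}]'
python3 -m handwheel '[{"dx":0,"dy":0,"dz":-6,"wx":0,"wy":0,"wz":0,"claw":-1},{"dx":0,"dy":0,"dz":-30,"wx":0,"wy":0,"wz":0,"claw":-1},{"dx":0,"dy":0,"dz":-40,"wx":0,"wy":0,"wz":0,"claw":-1},{"dx":0,"dy":0,"dz":-40,"wx":0,"wy":0,"wz":0,"claw":-1},{"dx":0,"dy":0,"dz":-30,"wx":0,"wy":0,"wz":0,"claw":-1},{"dx":0,"dy":0,"dz":0,"wx":0,"wy":0,"wz":0,"claw":-1},{"dx":0,"dy":0,"dz":0,"wx":0,"wy":0,"wz":0,"claw":-1}]'
python3 - <<'E'
from h import *
K,C=cam('top');t=ctrl.camera('top');s=ctrl.camera('scene')
print(pang(t,K,C))
a=cv2.resize(t[158:260,150:252],(400,400),interpolation=cv2.INTER_CUBIC)
c=cv2.resize(s[205:305,140:240],(400,400),interpolation=cv2.INTER_CUBIC)
cv2.imwrite('pics/end.png',np.hstack([a,c]))
E
```

```text
t: 10.88
tool_pos: [0.4735, -0.2101, 0.0589]
ee_rot: [-180.0, 0.0, 115.4]
wrist_force: [-3.9, 1.2, 12.3]
gripper_width: -0.006
t: 11.75
tool_pos: [0.4727, -0.2096, 0.2025]
ee_rot: [-179.9, -0.1, 115.4]
wrist_force: [-0.3, -0.4, -0.9]
gripper_width: -0.001
(15, np.float64(32.469296887809115), np.float64(8.290479224307406), 'joint', np.float64(0.7192418207048434))
```

View pics/end.png

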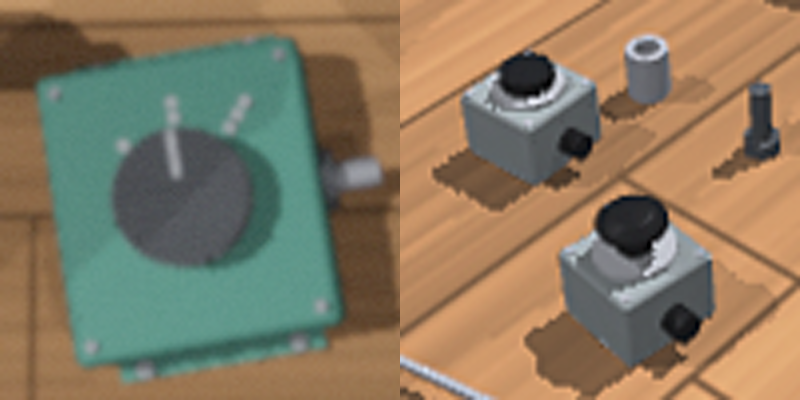

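The pointer points at the two-stud mark at (172,110). The start button is back up, the stop button is untouched, and the socket and bolt are where they were. Handing in.

```bash
python3 -c "
from cell import ctrl
print(ctrl.job_done())"
```

```text
the job is handed in; nothing more can be done
None
```

The dial now rests at the two-stud mark, and the start button was pressed fully down after that and came back up. I handed the job in at about 12 s of robot time.

- **Dial:** I rubbed it clockwise with the shut fingertips, mostly at 7–11 N (the first steps at 5–6 N). I lifted off at 0.60 rad and the cam pulled it into place. It measured 0.69 rad from the wrist camera and about 0.72 from the coarse top view, against 0.70.
- **Start button:** the tip went down to 58.9 mm, which is the full 5 mm of travel, with 12 N on it. The last picture shows the cap back up.
- **Other things:** the stop button was not touched, and the socket and bolt look unmoved in the last picture. I did not recheck the screwdriver, spanner, bottle and tin at the end, but the arm did not go near them.
- **Failed calls:** the first two move calls were refused because they left out some fields. Nothing moved, and I sent them again in full.

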